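# Load two finger gauges into the sloping rack, avoiding the pocket with a hidden spacer

### The arm

A 6-joint arm with a two-finger parallel gripper is mounted at the origin on the work surface. World frame = base frame: x ahead of the robot, y to its left, z up, the work surface at z = 0. Lengths are in m, angles in rad, forces in N, time in s.
With the tool pointing down it reaches from about 0.275 to 0.725 m from the base axis. Payload 5.6 kg.
Tool frame: the origin (TCP) lies on the centre line of the jaws, within the pads' length; the fingertips stand 22 mm ahead of it and the grasp point (between the pads) lies 3 mm ahead of it; z points along the fingers, y is the direction in which the jaws open and shut (so a half turn about z gives the same grasp; the last joint's range is limited). The gripper opens to 85 mm and grips with 20 to 120 N. Pads are 22 mm wide; open, the fingers measure 114 mm over their backs; the gripper's body (76 mm by 85 mm) begins 54 mm behind the grasp point. The pads swing forward as they close: fully open they stand 13 mm farther back than shut.
Start: joints at [1.431, 0.255, 0.108, 0, -1.424, -0.285], TCP at [0.227, 0.501, 0.253] pointing down, gripper open.
Joint ranges: [-2.95, 2.95], [-1.21, 1.97], [-1.09, 1.5], [-2.87, 1.71], [-2.94, -0.07], [-3.05, 3.05]. Speed limits (rad/s): [2.57, 2.57, 3.14, 3.14, 3.14, 3.14].

### API

Orientations are given as a unit quaternion [w, x, y, z].
In Python, from cell import read_state, vision, env gives the robot as it stands.
- The arm moves only by the tool drive_tool, never from a script. Its argument "motion" is a list of rows, each a list of 2 entries, a list of its own where there are three numbers: the shift along the tool's x, y, z in m, then the turn, a rotation vector about the tool's x, y, z in rad. A call has 1 to 5 rows; each row is the pose to reach, as a shift and turn from the pose measured when the call began, along the tool's axes at that moment; what a row does not reach only later rows make up. A row lasts 1/12 s, in which the tool goes at most 41.7 mm and 7.16 degrees, less where a joint would pass 70% of its speed; a pose out of reach is approached as far as the arm can. A call with a gripper value outside its range is refused whole. "hand" is the finger opening in m, from 0 to 0.0854, set as the call begins (left out, the last holds). The fingers move at their own pace and stop on an object; "force" is the grip in N (left out, the last holds). Time passes only in rows, so rows that repeat a pose let the fingers close. It gives the time, the measured TCP pose, the force and the opening at its end, in the units of the state.
- read_state(): the state, without advancing time (a new reading comes with each control period).
- vision.grab_frame(name): name is "scene" or "side" or "wrist"; returns the picture (420x560x3 uint8, blue, green, red); there is no depth.
- vision.camera_params(name): a dict with "mtx" (3x3 intrinsics, pixels), "extrinsics" (4x4, takes a point from world to camera coordinates). Camera axes: x right, y down, z forward; pixel columns grow to the right and rows downward; lengths in m; the calibration is good to about 2 mm. A picture is of the moment at which its call begins: read the wrist's pose just before it. camera_params takes no time and is no camera call; for the wrist camera it gives the pose at the moment of the call.
- env.hand_in(): hands the job in, once; it reports no verdict.
The state is a dict: "clock": time; "qpos": joint angles; "joint_velocities": joint speeds; "joint_torque": joint torques, N m; "position": TCP position; "tool_rot": TCP orientation; "ft_force": force on the tool from outside, world axes, zero at the start; "moment": the same for the moment, N m; "gripper_width": finger opening in m.
Only numpy, scipy, OpenCV 4.12 (cv2) and the standard library are available. Lean on these libraries where they do the work, as an engineer would, in place of code of your own. Each camera call takes 0.05 s, during which the arm holds its last target.

### The job

Move the two steel finger gauges, one at a time, from the silver ring stand into the sloping rack on top of the cherry drawer unit, one gauge to a pocket, ring end up, each sunk to its scribed line. One of the three pockets has an old spacer left in it out of sight, so feel how far the gauge goes down: never let go of a gauge in a pocket before it is fully home, and if it stops short take it back out and use another pocket. Leave the rose glass cone, the bone-handled ring clamp and the white dish where they are.

Things in the scene. Friction and masses are not known exactly. Their poses are not given: they have to be found in the camera images.
- unit: Fixed dark cherry drawer unit, 180 (x) x 240 (y) x 60 mm, brass latch on its front (-x). On top a sloping rack, 70 mm up the slope x 200 mm along y, its face leaning 25 degrees to the front: face normal = axis of all pockets = (-0.423, 0, 0.906) in the unit's frame, up the slope (0.906, 0, 0.423). Face middle 111 mm, upper edge 126 mm above the table. Origin: centre of the underside.
- pocket0 (a point): Mouth centre of the left (+y) slot pocket in the rack's face; pockets 58 mm apart along the unit's y. Slot 37.5 mm along y, 15.5 mm up the slope, 30 mm deep square to the face, flat floor, 1.5 mm chamfer. One of the three pockets (any, unseen, changes each start) holds a fixed 14 mm round spacer bar that stops a gauge 14 mm below the face. Axes: the unit's, not tilted.
- pocket1 (a point): Mouth centre of the middle slot pocket in the rack's face; pockets 58 mm apart along the unit's y. Slot 37.5 mm along y, 15.5 mm up the slope, 30 mm deep square to the face, flat floor, 1.5 mm chamfer. One of the three pockets (any, unseen, changes each start) holds a fixed 14 mm round spacer bar that stops a gauge 14 mm below the face. Axes: the unit's, not tilted.
- pocket2 (a point): Mouth centre of the right (-y) slot pocket in the rack's face; pockets 58 mm apart along the unit's y. Slot 37.5 mm along y, 15.5 mm up the slope, 30 mm deep square to the face, flat floor, 1.5 mm chamfer. One of the three pockets (any, unseen, changes each start) holds a fixed 14 mm round spacer bar that stops a gauge 14 mm below the face. Axes: the unit's, not tilted.
- stand: Fixed silver (aluminium) ring stand, a low plate 60 (x) x 156 (y) x 16 mm high with two slots 80 mm apart along its y, each 15 (x) x 35 (y) mm and 8 mm deep, which hold the gauges upright. Origin: centre of the underside.
- gauge_a: Loose steel finger gauge, about 0.17 kg (varies): tab 12 mm thick (own x), 32 wide (own y), 48 high, topped by a ring, outer diameter 36, hole 16, 12 thick, centre 62 above the foot; 80 mm high in all. Dark line round the tab 30 mm above the foot. Both gauges alike, either face either way. Starts upright in the stand, foot 8 mm above the table. Origin: foot centre; z up to the ring.
- gauge_b: Loose steel finger gauge, about 0.17 kg (varies): tab 12 mm thick (own x), 32 wide (own y), 48 high, topped by a ring, outer diameter 36, hole 16, 12 thick, centre 62 above the foot; 80 mm high in all. Dark line round the tab 30 mm above the foot. Both gauges alike, either face either way. Starts upright in the stand, foot 8 mm above the table. Origin: foot centre; z up to the ring.
- line_a (a point): Point on the axis of gauge_a at its scribed line, 30 mm above the foot; it comes to the pocket's mouth centre when the gauge is fully home (16 mm above it, measured along the pocket, over the spacer).
- line_b (a point): Point on the axis of gauge_b at its scribed line, 30 mm above the foot; it comes to the pocket's mouth centre when the gauge is fully home (16 mm above it, measured along the pocket, over the spacer).
- cone: Loose rose-pink glass ring cone, 48 mm base, 75 mm high. Bystander. Origin: centre of its base.
- ring_clamp: Loose ring clamp with bone handle and steel jaws, lying along its own y, about 98 x 22 mm, 22 mm high. Bystander. Origin: under its middle.
- dish: Loose white ceramic dish, 80 mm across, 30 mm high. Bystander. Origin: centre of its underside.
Not all that is in view belongs to the job. What is shaped like the gauge_a but purple or turquoise is not meant.

How it is judged:
On the way:
1. one gauge is fully home in a pocket and let go ((((distance between line_a and pocket0 below 0.007 m or distance between line_a and pocket1 below 0.007 m or distance between line_a and pocket2 below 0.007 m) and contact force between gauge_a and the fingers below 0.05 N) or ((distance between line_b and pocket0 below 0.007 m or distance between line_b and pocket1 below 0.007 m or distance between line_b and pocket2 below 0.007 m) and contact force between gauge_b and the fingers below 0.05 N))), for 0.1 s.
At the end, for the whole second after the job is handed in: Both gauges stand fully home in two different pockets of the rack: each scribed-line point within 7 mm of a pocket's mouth centre, at rest (under 20 mm/s) and let go ((distance between line_a and pocket0 below 0.007 m or distance between line_a and pocket1 below 0.007 m or distance between line_a and pocket2 below 0.007 m) and (distance between line_b and pocket0 below 0.007 m or distance between line_b and pocket1 below 0.007 m or distance between line_b and pocket2 below 0.007 m) and linear speed of each of gauge_a, gauge_b below 0.02 m/s and contact force between each of gauge_a, gauge_b and the fingers below 0.05 N); the robot touches nothing.
It fails at once if gauge_a let go in a pocket before it is fully home (line point 10 to 34 mm from the mouth centre with no finger touching) ((distance between line_a and pocket0 between 0.01 and 0.034 m and contact force between gauge_a and the fingers below 0.05 N) or (distance between line_a and pocket1 between 0.01 and 0.034 m and contact force between gauge_a and the fingers below 0.05 N) or (distance between line_a and pocket2 between 0.01 and 0.034 m and contact force between gauge_a and the fingers below 0.05 N)).
It fails at once if gauge_b let go in a pocket before it is fully home (line point 10 to 34 mm from the mouth centre with no finger touching) ((distance between line_b and pocket0 between 0.01 and 0.034 m and contact force between gauge_b and the fingers below 0.05 N) or (distance between line_b and pocket1 between 0.01 and 0.034 m and contact force between gauge_b and the fingers below 0.05 N) or (distance between line_b and pocket2 between 0.01 and 0.034 m and contact force between gauge_b and the fingers below 0.05 N)).
It fails at once if the glass cone moved more than 20 mm or tipped (distance of cone from where it was at the start of the episode above 0.02 m or angle between cone's own z axis and vertical above 0.3 rad).
It fails at once if the ring clamp moved more than 20 mm (distance of ring_clamp from where it was at the start of the episode above 0.02 m).
It fails at once if the dish moved more than 20 mm (distance of dish from where it was at the start of the episode above 0.02 m).
It also fails if it takes over 64 s, if anything falls off the work surface, if the arm or the gripper's body presses on something with over 40 N, if the wrist force passes 120 N, or if a joint passes its speed limit or range.

## Working session

There is one attempt and no reset: what is moved stays moved. The work goes in short steps, Python scripts to look and compute and a tool call to move; the robot and the scene stay as the last step left them, time stands still between calls to the robot, and variables do not carry over. Pictures are saved under pics/ and viewed, and the job is handed in when it is done.

Besides the shell and the picture viewer there is one more tool, called after "Call:" in YAML: its name, and indented under it one key for each argument. drive_tool: Moves the arm, as the interface text tells. Its arguments: {"type":"object","properties":{"motion":{"type":"array","items":{"type":"array"}},"hand":{"type":"number"},"force":{"type":"number"}},"required":["motion"]}

```bash
ls; mkdir -p pics; python3 - <<'E'
from cell import read_state, vision, env
import cv2
s=read_state(); print(s)
for n in ("scene","side","wrist"):
    cv2.imwrite(f"pics/{n}0.png",vision.grab_frame(n)); p=vision.camera_params(n); print(n,p)
E
```

```text
pics
{'clock': 0.0, 'qpos': array([ 1.43055834e+00,  2.55781237e-01,  1.06980183e-01, -5.14631457e-04,
       -1.42389213e+00, -2.84615583e-01]), 'joint_velocities': array([-1.49796215e-04,  2.45439653e-03, -1.03404048e-05,  9.84860224e-04,
       -7.00363543e-05,  1.71285414e-03]), 'joint_torque': array([ 8.73960798e-04, -3.86624694e+01,  2.37940550e+01,  5.36492586e+00,
       -6.17397149e-03, -1.79357755e-05]), 'position': array([0.22643933, 0.5007161 , 0.25236197]), 'tool_rot': array([ 9.64313471e-04,  9.77513684e-01, -2.10869705e-01, -1.85439118e-04]), 'ft_force': array([-0.26909271,  0.32903392,  0.20444288]), 'moment': array([-0.05455833,  0.01998471,  0.01004178]), 'gripper_width': 0.08510384495055925}
scene {'mtx': array([[462.3112574 ,   0.        , 267.23372704],
       [  0.        , 462.3112574 , 206.47575459],
       [  0.        ,   0.        ,   1.        ]]), 'extrinsics': array([[ 0.268278  ,  0.96323672, -0.01421037, -0.17149942],
       [ 0.49444325, -0.1503409 , -0.8561095 , -0.16552265],
       [-0.82677251,  0.22264913, -0.51659906,  1.82238226],
       [ 0.   
[... 301 characters left out ...]
41536653e-01],
       [-1.74442415e-01,  5.27051085e-01, -8.31737337e-01,
         1.48932519e-01],
       [ 2.61185478e-01, -7.89663949e-01, -5.55169338e-01,
         9.02229710e-01],
       [ 0.00000000e+00,  0.00000000e+00,  0.00000000e+00,
         1.00000000e+00]])}
wrist {'mtx': array([[343.4874072 ,   0.        , 278.34158996],
       [  0.        , 343.4874072 , 204.68713492],
       [  0.        ,   0.        ,   1.        ]]), 'extrinsics': array([[-0.41254736, -0.91093422,  0.00187863,  0.54910578],
       [-0.87912967,  0.39868211,  0.26111988, -0.03411504],
       [-0.23861201,  0.10607276, -0.96530455,  0.37811984],
       [ 0.        ,  0.        ,  0.        ,  1.        ]])}
```

View pics/scene0.png

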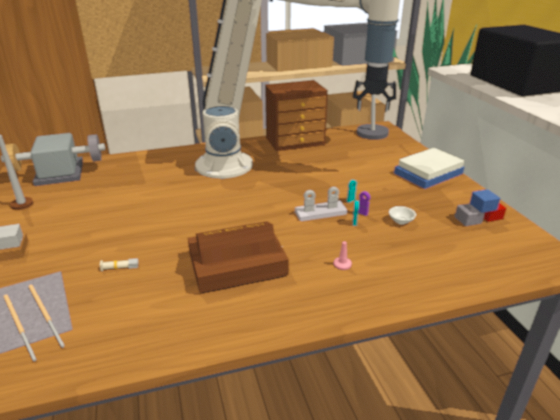

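View pics/side0.png

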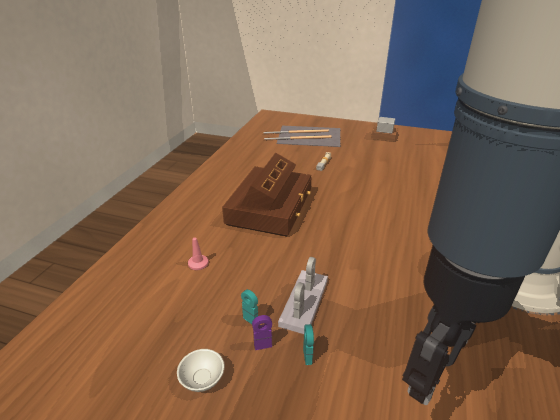

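View pics/wrist0.png

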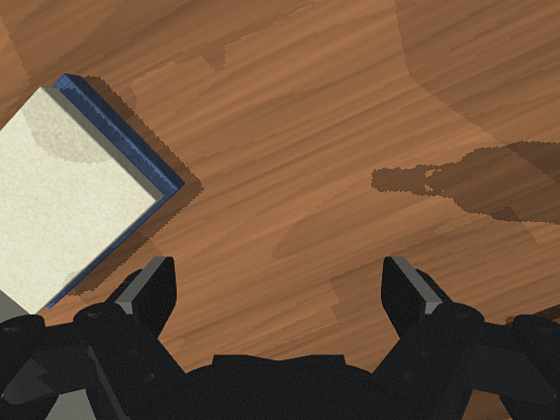

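The scene and side views show the stand with two gauges at scene (310,200) and (333,197), and at side (310,270) and (299,300). The purple and turquoise lookalikes stand just to the +y side. The drawer unit is at scene (238,255) and side (270,195). The wrist view shows only the book.

```bash
cat > h.py <<'E'
import numpy as np,cv2
from cell import read_state, vision, env
from scipy.spatial.transform import Rotation as R
def ray(p,u,v):
    E=p["extrinsics"];K=p["mtx"];Rm=E[:3,:3];t=E[:3,3]
    d=Rm.T@np.linalg.solve(K,[u,v,1.]);return -Rm.T@t,d/np.linalg.norm(d)
def onz(p,u,v,z):
    c,d=ray(p,u,v);return c+d*(z-c[2])/d[2]
def proj(p,X):
    X=np.atleast_2d(X);E=p["extrinsics"];c=X@E[:3,:3].T+E[:3,3];q=c@p["mtx"].T;return q[:,:2]/q[:,2:]
def tri(rays):
    A=0;b=0
    for c,d in rays:
        M=np.eye(3)-np.outer(d,d);A=A+M;b=b+M@c
    return np.linalg.solve(A,b)
def rot(s=None):
    s=s or read_state();q=s["tool_rot"];return R.from_quat([q[1],q[2],q[3],q[0]])
E
python3 - <<'E'
import cv2
a=cv2.imread('pics/scene0.png');b=cv2.imread('pics/side0.png')
cv2.imwrite('pics/sc1.png',cv2.resize(a[160:300,170:430],None,fx=3,fy=3,interpolation=cv2.INTER_CUBIC)[:, :800])
cv2.imwrite('pics/sd1.png',cv2.resize(b[140:390,160:340],None,fx=2.4,fy=2.4,interpolation=cv2.INTER_CUBIC))
E
```

```text
(no output)
```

View pics/sc1.png

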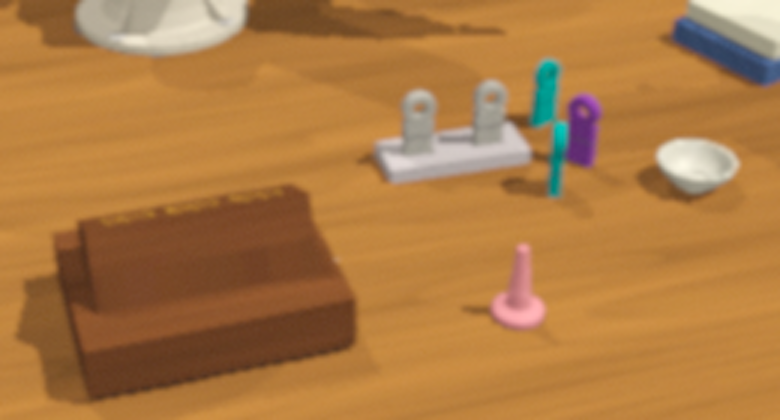

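View pics/sd1.png

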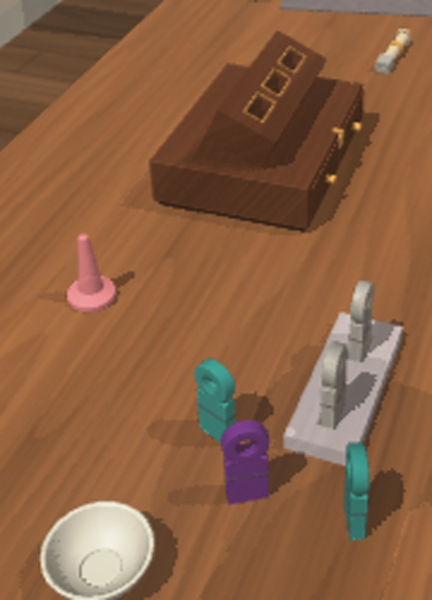

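```bash
python3 - <<'E'
from h import *
p=vision.camera_params("side")
f=lambda x,y:(x/2.4+160,y/2.4+140)
for n,z,L in [("stand",.016,[(285,438),(341,452),(403,328),(345,313)]),("unit",.06,[(152,160),(307,215),(362,88),(230,65)]),("cone",0.0,[(92,297)]),("dish",.0,[(100,575)]),("teal1",0,[(222,435)]),("purp",0,[(247,498)]),("teal2",0,[(357,536)]),("gaugefeet",.016,[(330,424),(359,357)]),("ringtops",.088,[(336,343),(362,283)])]:
    print(n,[onz(p,*f(*c),z).round(3)[:2].tolist() for c in L])
p=vision.camera_params("scene")
f=lambda x,y:(x/3+170,y/3+160)
for n,z,L in [("stand",.016,[(375,145),(390,172),(530,152),(512,125)]),("unit",.06,[(57,235),(92,360),(353,295)]),("gfeet",.016,[(417,152),(488,141)])
,("tops",.088,[(419,91),(490,82)]),("rack upper",.126,[(80,222),(300,188)])]:
    print(n,[onz(p,*f(*c),z).round(3)[:2].tolist() for c in L])
E
```

```text
stand [[0.472, 0.315], [0.425, 0.314], [0.41, 0.159], [0.466, 0.157]]
unit [[0.718, 0.035], [0.529, 0.078], [0.543, -0.191], [0.719, -0.197]]
cone [[0.713, 0.196]]
dish [[0.563, 0.462]]
teal1 [[0.527, 0.315]]
purp [[0.486, 0.367]]
teal2 [[0.396, 0.372]]
gaugefeet [[0.442, 0.289], [0.439, 0.208]]
ringtops [[0.444, 0.269], [0.443, 0.192]]
stand [[0.422, 0.154], [0.478, 0.152], [0.483, 0.308], [0.425, 0.312]]
unit [[0.556, -0.202], [0.743, -0.197], [0.721, 0.033]]
gfeet [[0.448, 0.193], [0.449, 0.274]]
tops [[0.444, 0.194], [0.447, 0.273]]
rack upper [[0.639, -0.186], [0.643, 0.009]]
```

```bash
cat >> h.py <<'E'
def RT(yaw=0,tilt=0):
    # tool x=-y, y=-x, z=-z, yawed in world, tilt about tool x
    B=np.array([[0,-1,0],[-1,0,0],[0,0,-1.]]).T
    return R.from_euler('z',yaw)*R.from_matrix(B)*R.from_euler('x',tilt)
def plan(pos,Rt,s=None):
    s=s or read_state(); Rc=rot(s)
    return np.round(Rc.inv().apply(np.array(pos)-s["position"]),4).tolist(), np.round((Rc.inv()*Rt).as_rotvec(),4).tolist()
def grasp(R_,pos,d=0.003): return pos+R_.apply([0,0,d])
def st():
    s=read_state();print("t %.2f"%s["clock"],s["position"].round(4),"F",s["ft_force"].round(1),"w %.4f"%s["gripper_width"],"q",s["qpos"].round(2));return s
E
python3 - <<'E'
from h import *
s=read_state();p=vision.camera_params("wrist");E=p["extrinsics"];c=-E[:3,:3].T@E[:3,3]
print(rot(s).inv().apply(c-s["position"]), rot(s).inv().as_matrix()@E[:3,:3].T)
print(plan([0.40,0.23,0.25],RT()))
E
```

```text
[ 6.61100292e-02  5.58302669e-05 -1.20256908e-01] [[-3.99729578e-04 -9.65290590e-01 -2.61177941e-01]
 [ 9.99999818e-01 -5.04132188e-04  3.32740782e-04]
 [-4.52859752e-04 -2.61177760e-01  9.65290616e-01]]
([0.2697, 0.1752, 0.0029], [0.0012, -0.0009, 1.1459])
```

```bash
python3 - <<'E'
from h import *
print(plan([0.445,0.29,0.26],RT()))
E
```

```text
([0.286, 0.102, -0.0072], [0.0012, -0.0009, 1.1459])
```

Call:
drive_tool:
  motion:
    - [[0.03,0.01,0],[0,0,0.12]]
    - [[0.06,0.02,0],[0,0,0.24]]
    - [[0.09,0.03,0],[0,0,0.36]]
    - [[0.12,0.042,0],[0,0,0.48]]
    - [[0.15,0.053,0],[0,0,0.6]]
  hand: 0.05
  force: 60

```text
clock: 0.57
position: [0.3419, 0.3894, 0.2524]
tool_rot: [0.001, 0.87, -0.493, 0.0]
ft_force: [0.6, 1.1, -0.1]
gripper_width: 0.05
```

```bash
python3 - <<'E'
from h import *
st();print(plan([0.445,0.29,0.26],RT()))
E
```

```text
t 0.57 [0.3419 0.3894 0.2524] F [ 0.6  1.1 -0.1] w 0.0500 q [ 1.15  0.19  0.03 -0.   -1.41 -0.61]
([0.1383, -0.0372, -0.0075], [0.0014, -0.0015, 0.5404])
```

Call:
drive_tool:
  motion:
    - [[0.028,-0.007,0],[0,0,0.11]]
    - [[0.056,-0.014,0],[0,0,0.22]]
    - [[0.084,-0.022,-0.004],[0,0,0.33]]
    - [[0.112,-0.03,-0.006],[0,0,0.44]]
    - [[0.138,-0.037,-0.0075],[0,0,0.54]]

```text
clock: 0.98
position: [0.4456, 0.2888, 0.2601]
tool_rot: [-0.001, -0.705, 0.709, -0.0]
ft_force: [-0.4, 0.3, -0.0]
gripper_width: 0.0499
```

```bash
python3 - <<'E'
from h import *
import pickle
s=st();p=vision.camera_params("wrist");im=vision.grab_frame("wrist");cv2.imwrite("pics/w1.png",im);pickle.dump(p,open("w1.pkl","wb"))
E
```

```text
t 0.98 [0.4456 0.2888 0.2601] F [-0.4  0.3 -0. ] w 0.0499 q [ 0.87  0.22  0.07  0.   -1.43 -0.88]
```

View pics/w1.png

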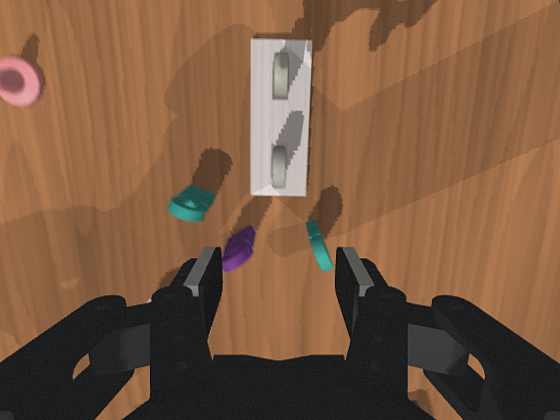

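The wrist view shows the stand with corners near (250,39) and (306,196), and the gauge tops at about (281,76) and (279,166). The turquoise and purple lookalikes sit below them at (192,203), (238,248) and (320,246).

```bash
python3 - <<'E'
import cv2
a=cv2.imread('pics/w1.png')
cv2.imwrite('pics/w1c.png',cv2.resize(a[30:205,235:325],None,fx=3.4,fy=3.4,interpolation=cv2.INTER_CUBIC))
for v in (80,170): print(a[v,245:315].tolist()[::3])
E
```

```text
[[70, 102, 146], [63, 96, 139], [194, 195, 200], [186, 190, 197], [187, 189, 198], [187, 191, 198], [189, 193, 200], [191, 195, 202], [187, 191, 199], [147, 150, 157], [172, 185, 187], [175, 188, 191], [164, 178, 180], [159, 172, 174], [120, 128, 131], [119, 119, 124], [150, 152, 159], [183, 187, 195], [185, 188, 196], [183, 186, 194], [181, 186, 192], [187, 191, 199], [40, 65, 94], [66, 99, 143]]
[[61, 92, 135], [60, 94, 138], [180, 183, 193], [191, 194, 204], [189, 194, 202], [189, 193, 201], [190, 193, 201], [197, 202, 211], [191, 194, 203], [137, 146, 148], [166, 179, 180], [159, 171, 174], [159, 170, 171], [147, 158, 161], [184, 188, 197], [185, 188, 197], [184, 189, 196], [186, 190, 199], [188, 192, 201], [185, 189, 196], [191, 193, 202], [33, 54, 79], [63, 96, 136], [64, 97, 141]]
```

View pics/w1c.png

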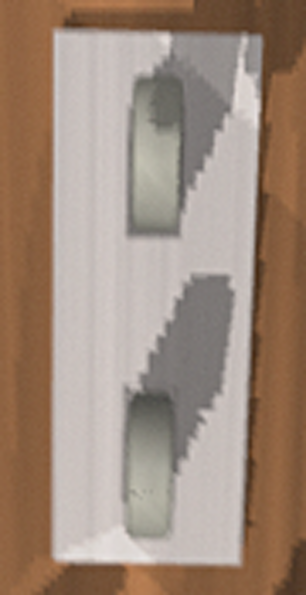

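```bash
python3 - <<'E'
from h import *
import pickle
p=pickle.load(open("w1.pkl","rb"));a=cv2.imread('pics/w1.png').astype(int)
f=lambda x,y:(x/3.4+235-.35,y/3.4+30-.35)
C=[onz(p,*f(*c),.016)[:2] for c in [(54,30),(262,34),(242,563),(54,560)]]
print(np.round(C,4).tolist(),np.mean(C,0),np.degrees(np.arctan2(*(C[3]-C[0])[::1])),np.degrees(np.arctan2(*(C[2]-C[1]))))
m=((a[...,1]-a[...,0]>6)&(a[...,2]-a[...,1]<5)&(a[...,1]>90)).astype(np.uint8)
m[:, :235]=0;m[:,325:]=0;m[205:]=0
m=cv2.morphologyEx(m,cv2.MORPH_CLOSE,np.ones((3,3)))
n,l,sx,ce=cv2.connectedComponentsWithStats(m)
for i in range(1,n):
    if sx[i,4]>60:
        ys,xs=np.nonzero(l==i);r=cv2.minAreaRect(np.c_[xs,ys].astype(np.float32));print(sx[i],ce[i],r)
        v0,v1=ys.min(),ys.max()
        for v in range(v0,v1,4):
            q=xs[ys==v];print(v,q.min(),q.max(),onz(p,q.min()-.5,v,.08)[:2].round(4),onz(p,q.max()+.5,v,.08)[:2].round(4))
E
```

```text
[[0.4717, 0.1532], [0.4122, 0.1545], [0.4155, 0.3101], [0.4758, 0.3088]] [0.4437996  0.23166087] 1.525096496129035 1.2448481970946683
[274  53  15  45 613] [280.48287113  74.97553018] ((281.0, 75.0), (14.0, 44.0), 0.0)
53 276 286 [0.4471 0.1763] [0.4382 0.1764]
57 274 287 [0.4488 0.1793] [0.4374 0.1794]
61 274 287 [0.4488 0.1823] [0.4374 0.1824]
65 274 287 [0.4488 0.1854] [0.4374 0.1854]
69 274 287 [0.4489 0.1884] [0.4374 0.1885]
73 274 287 [0.4489 0.1915] [0.4374 0.1916]
77 274 287 [0.4489 0.1946] [0.4374 0.1947]
81 274 287 [0.449  0.1977] [0.4374 0.1978]
85 274 287 [0.449  0.2008] [0.4374 0.2009]
89 274 287 [0.449 0.204] [0.4374 0.204 ]
93 274 287 [0.449  0.2071] [0.4374 0.2072]
[272 150  14  38 497] [278.38430584 168.75251509] ((278.5, 168.5), (37.0, 13.0), 90.0)
150 275 283 [0.4486 0.2543] [0.4408 0.2543]
154 273 284 [0.4504 0.2577] [0.4399 0.2578]
158 273 285 [0.4504 0.2612] [0.4391 0.2613]
162 272 285 [0.4513 0.2647] [0.4391 0.2648]
166 272 285 [0.4514 0.2682] [0.4391 0.2683]
170 272 285 [0.4514 0.2718] [0.4391 0.2718]
174 272 285 [0.4514 0.2753] [0.4391 0.2754]
178 272 284 [0.4515 0.2789] [0.44  0.279]
182 272 284 [0.4515 0.2825] [0.44   0.2826]
186 273 284 [0.4507 0.2862] [0.44   0.2862]
```

```bash
python3 - <<'E'
from h import *
print(plan([0.4450,0.2715,0.073],RT(-.024)))
E
```

```text
([0.0141, 0.0029, 0.1873], [-0.0002, -0.0035, 0.0106])
```

Call:
drive_tool:
  motion:
    - [[0.014,0.003,0.03],[0,-0.003,0.0106]]
    - [[0.014,0.003,0.065],[0,-0.003,0.0106]]
    - [[0.014,0.003,0.1],[0,-0.003,0.0106]]
    - [[0.014,0.003,0.13],[0,-0.003,0.0106]]
    - [[0.014,0.003,0.15],[0,-0.003,0.0106]]

```text
clock: 1.45
position: [0.4433, 0.2703, 0.1069]
tool_rot: [-0.002, -0.698, 0.716, 0.0]
ft_force: [-0.5, -0.2, -1.1]
gripper_width: 0.0498
```

```bash
python3 - <<'E'
from h import *
st()
print(plan([0.4450,0.2715,0.073],RT(-.024)))
vision.camera_params("wrist");cv2.imwrite("pics/w2.png",vision.grab_frame("wrist"))
E
```

```text
t 1.45 [0.4433 0.2703 0.1069] F [-0.5 -0.2 -1.1] w 0.0498 q [ 0.85  0.29 -0.23 -0.   -1.05 -0.87]
([-0.0014, -0.0018, 0.0339], [0.0035, -0.0034, -0.0006])
```

View pics/w2.png

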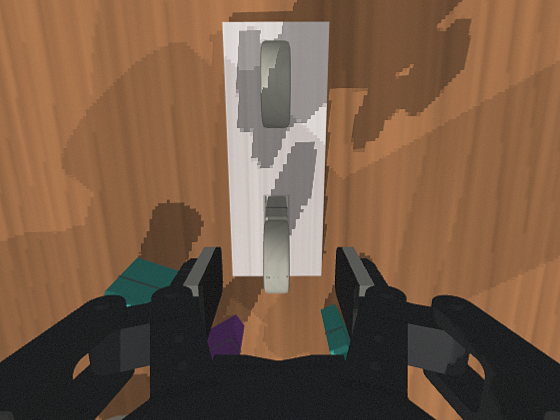

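The near gauge, at (276,245), is centred between the pads at (220,270) and (338,270). I'm descending and closing on it.

Call:
drive_tool:
  motion:
    - [[-0.0014,-0.002,0.015],[0.003,-0.003,0]]
    - [[-0.0014,-0.002,0.028],[0.003,-0.003,0]]
    - [[-0.0014,-0.002,0.034],[0.003,-0.003,0]]
    - [[-0.0014,-0.002,0.034],[0.003,-0.003,0]]

```text
clock: 1.83
position: [0.4431, 0.27, 0.069]
tool_rot: [-0.004, -0.698, 0.716, 0.0]
ft_force: [-0.2, -0.9, 0.5]
gripper_width: 0.0498
```

Call:
drive_tool:
  motion:
    - [[0,0,0],[0,0,0]]
    - [[0,0,0],[0,0,0]]
    - [[0,0,0],[0,0,0]]
    - [[0,0,0],[0,0,0]]
  hand: 0.0
  force: 70

```text
clock: 2.17
position: [0.4435, 0.2706, 0.0702]
tool_rot: [-0.003, -0.698, 0.716, 0.0]
ft_force: [-1.1, 0.7, 3.8]
gripper_width: 0.011
```

```bash
python3 - <<'E'
from h import *
s=st();print(plan([0.4450,0.2715,0.073],RT(-.024)), s['joint_velocities'].round(3))
E
```

```text
t 2.17 [0.4435 0.2706 0.0702] F [-1.1  0.7  3.8] w 0.0110 q [ 0.85  0.33 -0.28 -0.   -0.97 -0.87]
([-0.0009, -0.0014, -0.0028], [0.005, -0.0039, -0.001]) [-0.     0.002 -0.002  0.004  0.002  0.001]
```

Call:
drive_tool:
  motion:
    - [[0,0,-0.012],[0,0,0]]
    - [[0,0,-0.03],[0,0,0]]
    - [[0,0,-0.06],[0,0,0]]
    - [[0,0,-0.09],[0,0,0]]
    - [[0,0,-0.12],[0,0,0]]

```text
clock: 2.58
position: [0.4438, 0.2707, 0.1916]
tool_rot: [-0.003, -0.698, 0.716, 0.001]
ft_force: [0.1, 0.7, -1.3]
gripper_width: 0.011
```

```bash
python3 - <<'E'
from h import *
s=st();print(plan([0.57,0.10,0.25],RT(0)))
E
```

```text
t 2.58 [0.4438 0.2707 0.1916] F [ 0.1  0.7 -1.3] w 0.0110 q [ 0.85  0.23 -0.09 -0.   -1.26 -0.87]
([0.1677, -0.1301, -0.0584], [0.0056, -0.0041, -0.025])
```

Call:
drive_tool:
  motion:
    - [[0.03,-0.022,-0.02],[0,0,-0.005]]
    - [[0.065,-0.05,-0.04],[0.005,-0.004,-0.025]]
    - [[0.1,-0.078,-0.058],[0.005,-0.004,-0.025]]
    - [[0.135,-0.105,-0.058],[0.005,-0.004,-0.025]]
    - [[0.168,-0.13,-0.058],[0.005,-0.004,-0.025]]

```text
clock: 3.0
position: [0.5613, 0.112, 0.2512]
tool_rot: [-0.001, 0.707, -0.707, 0.0]
ft_force: [1.0, 0.9, -1.0]
gripper_width: 0.0109
```

Call:
drive_tool:
  motion:
    - [[0,0,0],[0,0,0]]

```text
clock: 3.08
position: [0.5638, 0.1067, 0.251]
tool_rot: [0.001, -0.705, 0.709, -0.001]
ft_force: [-1.0, 1.0, -2.5]
gripper_width: 0.0115
```

```bash
python3 - <<'E'
from h import *
import pickle
s=st();p=vision.camera_params("wrist");im=vision.grab_frame("wrist");cv2.imwrite("pics/w3.png",im);pickle.dump(p,open("w3.pkl","wb"))
print(read_state()["position"])
E
```

```text
t 3.08 [0.5638 0.1067 0.251 ] F [-1.   1.  -2.5] w 0.0115 q [ 0.46  0.3   0.16  0.   -1.43 -0.47]
[0.56278831 0.1086699  0.25123385]
```

View pics/w3.png

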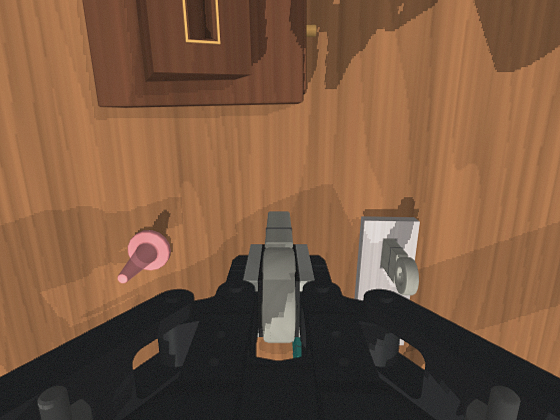

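Call:
drive_tool:
  motion:
    - [[0.035,0,0],[0,0,0]]
    - [[0.07,0,0],[0,0,0]]
    - [[0.1,0,0],[0,0,0]]
    - [[0.1,0,0],[0,0,0]]
    - [[0.1,0,0],[0,0,0]]

```text
clock: 3.55
position: [0.5619, 0.0079, 0.2512]
tool_rot: [0.001, -0.705, 0.709, -0.0]
ft_force: [-0.7, 0.7, -1.3]
gripper_width: 0.0113
```

```bash
python3 - <<'E'
from h import *
import pickle
s=st();p=vision.camera_params("wrist");im=vision.grab_frame("wrist");cv2.imwrite("pics/w4.png",im);pickle.dump(p,open("w4.pkl","wb"))
print(read_state()["position"])
E
```

```text
t 3.55 [0.5619 0.0079 0.2512] F [-0.7  0.7 -1.3] w 0.0113 q [ 0.29  0.28  0.13 -0.   -1.42 -0.3 ]
[0.56201757 0.00891301 0.25112818]
```

View pics/w4.png

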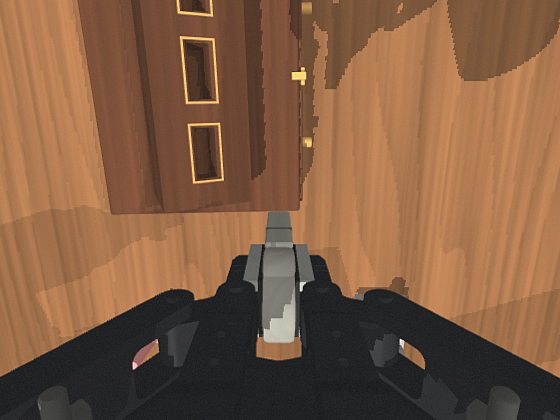

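The wrist view shows two whole brass-framed pockets, the left one at about (206,153) and the middle one at about (199,70). The third is cut off at the top, and the held gauge hangs straight at (279,230).

```bash
python3 - <<'E'
from h import *
import pickle
p=pickle.load(open("w4.pkl","rb"))
a=cv2.imread('pics/w4.png').astype(int)
m=((a[...,1]-a[...,0]>55)&(a[...,1]>105)).astype(np.uint8);m[:,240:]=0;m[:,:160]=0;m[215:]=0
n,l,sx,ce=cv2.connectedComponentsWithStats(m,connectivity=8)
nrm=np.array([-.423,0,.906])
for i in range(1,n):
    if sx[i,4]<60: continue
    ys,xs=np.nonzero(l==i);pts=np.c_[xs,ys].astype(np.float32)
    h=cv2.convexHull(pts);q=cv2.approxPolyN(h,4) if hasattr(cv2,'approxPolyN') else None
    print(sx[i],q.reshape(-1,2).tolist())
    print([onz(p,*c,.111).round(4).tolist()[:2] for c in q.reshape(-1,2)])
b=cv2.resize(a[0:220,90:320].astype(np.uint8),None,fx=2.7,fy=2.7,interpolation=cv2.INTER_CUBIC);cv2.imwrite('pics/w4c.png',b)
E
```

```text
[177   0  36  17 153] [[212.0, 16.18181800842285], [177.0, 12.999999046325684], [177.0, 0.0], [212.0, 0.0]]
[[0.6068, -0.1214], [0.6306, -0.1236], [0.63, -0.1315], [0.6063, -0.1313]]
[180  36  39  68 457] [[185.36363220214844, 103.0], [179.24000549316406, 35.63999938964844], [213.92050170898438, 37.807533264160156], [218.26666259765625, 103.0]]
[[0.6295, -0.0646], [0.6303, -0.1094], [0.6063, -0.1079], [0.6055, -0.0645]]
[188 123  36  61 365] [[192.6699981689453, 183.3699951171875], [187.18182373046875, 123.0], [219.53334045410156, 123.0], [223.3308868408203, 179.96324157714844]]
[[0.6285, -0.005], [0.6292, -0.0505], [0.6054, -0.0503], [0.6046, -0.0076]]
```

View pics/w4c.png

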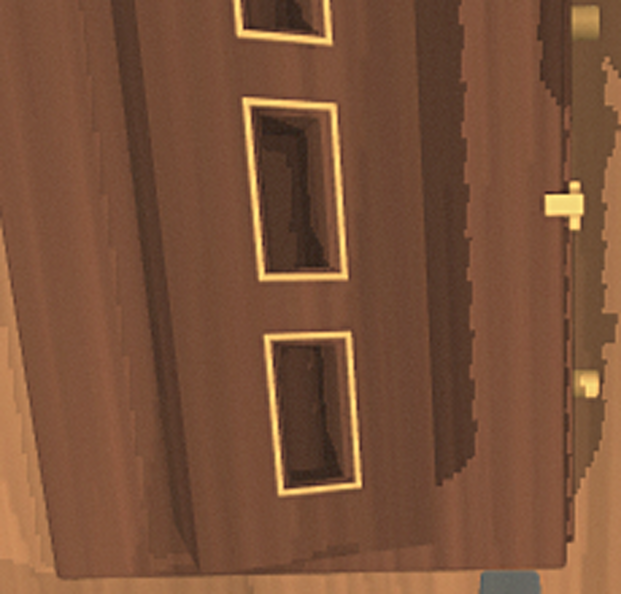

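```bash
cat >> h.py <<'E'
def pockets(p,quads,yaw=0.0,zc=.111):
    out=[]
    n=R.from_euler('z',yaw).apply([-.4226,0,.9063])
    for Q in quads:
        c=onz(p,*np.mean(Q,0),zc)
        for _ in range(10):
            X=[]
            for u,v in Q:
                o,d=ray(p,u,v);X.append(o+d*(n@(c-o))/(n@d))
            X=np.array(X);m=X.mean(0);c=c+np.array([m[0]-c[0],m[1]-c[1],0])
            
        out.append((m,X))
    return out
E
python3 - <<'E'
from h import *
import pickle
p=pickle.load(open("w4.pkl","rb"))
f=lambda x,y:(x/2.7+90-.3,y/2.7-.3)
Q=[[f(*c) for c in q] for q in ([(263,334),(351,331),(361,488),(279,495)],[(243,98),(337,101),(348,279),(258,281)])]
o=pockets(p,Q)
for m,X in o: print(m.round(4),X.round(4).tolist(),[np.linalg.norm(X[i]-X[(i+1)%4]).round(4) for i in range(4)])
d=o[0][0]-o[1][0];print(d,np.degrees(np.arctan2(-d[0],d[1])))
C=[onz(p,*f(*c),.06) for c in [(58,578),(567,568)]];print(C,np.linalg.norm(C[0]-C[1]))
# side check
ps=vision.camera_params("side")
for m,X in o: print(proj(ps,m), proj(vision.camera_params("scene"),m))
E
python3 - <<'E'
import cv2
b=cv2.imread('pics/side0.png');cv2.imwrite('pics/sd2.png',cv2.resize(b[145:240,215:325],None,fx=6,fy=6,interpolation=cv2.INTER_CUBIC))
E
```

```text
[ 0.6166 -0.0284  0.111 ] [[0.6279, -0.0503, 0.1163], [0.606, -0.0507, 0.1061], [0.6055, -0.0062, 0.1058], [0.6269, -0.0063, 0.1158]] [np.float64(0.0242), np.float64(0.0445), np.float64(0.0237), np.float64(0.0441)]
[ 0.6174 -0.0865  0.111 ] [[0.6286, -0.1082, 0.1162], [0.6067, -0.1093, 0.106], [0.6062, -0.0646, 0.1058], [0.6283, -0.064, 0.1161]] [np.float64(0.0242), np.float64(0.0447), np.float64(0.0244), np.float64(0.0442)]
[-8.59685348e-04  5.81339653e-02  7.31359417e-15] 0.847228497914719
[array([0.72099753, 0.03425967, 0.06      ]), array([0.54246993, 0.0316467 , 0.06      ])] 0.17854672807670607
[[268.12478417 184.10355586]] [[254.27999803 224.45961841]]
[[275.16252721 173.80726572]] [[233.26613348 228.08842956]]
```

View pics/sd2.png

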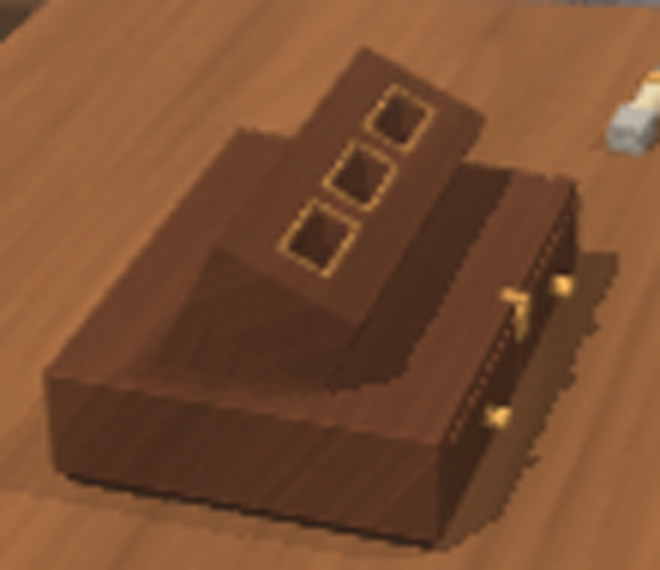

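Pocket mouths come out at about (0.6166, -0.0284, 0.111) and (0.6174, -0.0865, 0.111), with the unit yawed about 0.85°. The side view agrees to 1 px. I'm tilting to the pocket axis above pocket 0.

```bash
cat >> h.py <<'E'
YAW=.0148
N=R.from_euler('z',YAW).apply([-.4226,0,.9063])
PK=[np.array([.6166,-.0284,.111]),np.array([.6174,-.0865,.111]),np.array([.6183,-.1446,.111])]
def ins(k,foot,off=(0,0),L=.0622,yaw=YAW):
    "TCP so that foot is 'foot' m above mouth of pocket k along axis; off = (tool x of gauge rel TCP, tool y)"
    Rt=RT(yaw,np.radians(25));return PK[k]+N*(foot+L)-Rt.apply([off[0],off[1],0]),Rt
E
python3 - <<'E'
from h import *
print(ins(0,.06,(-.001,0))[0],RT(YAW,np.radians(25)).apply([0,0,1]),N)
print(plan(*ins(0,.05,(-.001,0))))
E
```

```text
[ 0.56497874 -0.03016416  0.22174986] [ 0.42257198  0.00625452 -0.90630779] [-0.42255372 -0.00625425  0.9063    ]
([0.039, -0.0073, 0.0384], [0.4336, -0.0028, -0.0196])
```

Call:
drive_tool:
  motion:
    - [[0.008,-0.002,0.0],[0.1,0,-0.004]]
    - [[0.016,-0.004,0.005],[0.2,-0.001,-0.01]]
    - [[0.024,-0.006,0.015],[0.3,-0.002,-0.015]]
    - [[0.032,-0.007,0.028],[0.4,-0.003,-0.02]]
    - [[0.039,-0.0073,0.0384],[0.434,-0.003,-0.02]]

```text
clock: 4.02
position: [0.5658, -0.029, 0.2104]
tool_rot: [-0.155, 0.696, -0.684, 0.152]
ft_force: [-0.9, -0.8, -2.7]
gripper_width: 0.0111
```

Call:
drive_tool:
  motion:
    - [[0,0,0],[0,0,0]]

```text
clock: 4.1
position: [0.5621, -0.0289, 0.2069]
tool_rot: [-0.154, 0.697, -0.684, 0.15]
ft_force: [-0.3, -0.2, -1.7]
gripper_width: 0.0112
```

```bash
python3 - <<'E'
from h import *
import pickle
s=st();print(plan(*ins(0,.02,(-.001,0))))
p=vision.camera_params("wrist");im=vision.grab_frame("wrist");cv2.imwrite("pics/w5.png",im);pickle.dump(p,open("w5.pkl","wb"))
print(plan(*ins(0,.02,(-.001,0))))
b=vision.grab_frame("side");cv2.imwrite('pics/sd5.png',cv2.resize(b[90:240,200:340],None,fx=4,fy=4,interpolation=cv2.INTER_CUBIC))
E
```

```text
t 4.10 [ 0.5621 -0.0289  0.2069] F [-0.3 -0.2 -1.7] w 0.0112 q [ 0.29  0.04 -0.42  0.18 -0.7  -0.39]
([0.0014, -0.0089, 0.0277], [0.0031, 0.0031, 0.0028])
([0.0019, -0.0076, 0.0286], [0.0028, 0.0031, 0.003])
```

View pics/w5.png

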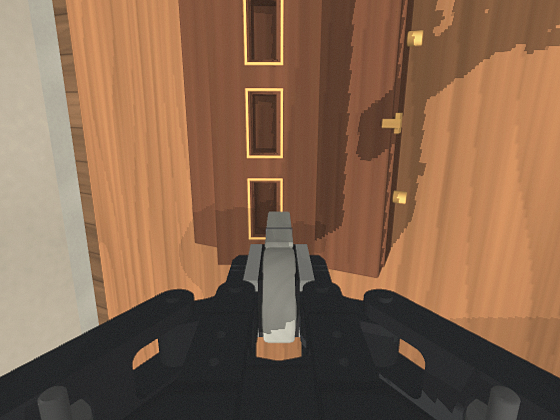

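View pics/sd5.png

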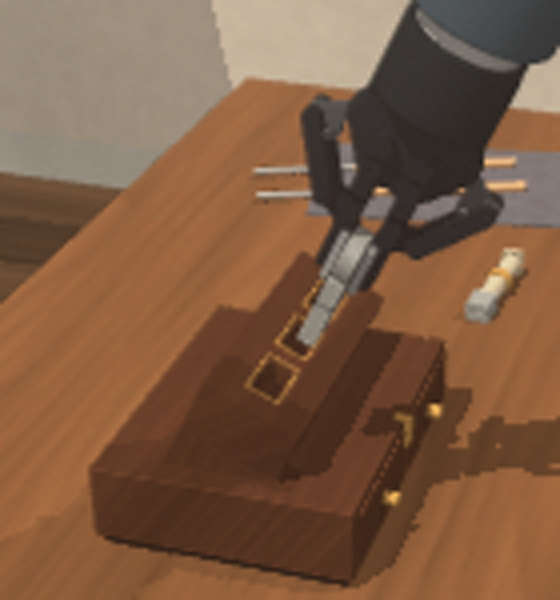

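The tool now faces the rack. Frames are pocket 1 at (245–283, 88–158) and pocket 0 at (248–283, 178–240). The gauge foot is about 14 px to the right. I'll refine the pocket position from this view.

```bash
python3 - <<'E'
from h import *
import pickle
p=pickle.load(open("w5.pkl","rb"))
a=cv2.imread('pics/w5.png').astype(int)
m=((a[...,1]-a[...,0]>55)&(a[...,1]>105)).astype(np.uint8);m[:,300:]=0;m[:,:230]=0;m[245:]=0
n,l,sx,ce=cv2.connectedComponentsWithStats(m)
for i in range(1,n):
    if sx[i,4]>60:
        ys,xs=np.nonzero(l==i);q=cv2.approxPolyN(cv2.convexHull(np.c_[xs,ys].astype(np.float32)),4).reshape(-1,2);print(sx[i],q.round(1).tolist())
        mm,X=pockets(p,[q],YAW)[0];print(mm.round(4),[np.linalg.norm(X[i]-X[(i+1)%4]).round(4) for i in range(4)], X.round(4).tolist())
E
```

```text
[243   0  41  65 425] [[282.0, 64.0], [244.0, 64.0], [242.5, 0.0], [283.0, 0.0]]
[ 0.6187 -0.1405  0.111 ] [np.float64(0.0237), np.float64(0.0356), np.float64(0.0242), np.float64(0.0357)] [[0.6078, -0.1229, 0.106], [0.6293, -0.1225, 0.1161], [0.6298, -0.1581, 0.1161], [0.6079, -0.1586, 0.1058]]
[245  88  38  70 526] [[282.0, 157.0], [246.1999969482422, 157.0], [244.8000030517578, 88.0], [282.0, 88.0]]
[ 0.6178 -0.0866  0.111 ] [np.float64(0.0239), np.float64(0.0438), np.float64(0.0237), np.float64(0.0438)] [[0.6066, -0.0649, 0.1059], [0.6283, -0.0645, 0.116], [0.6289, -0.1083, 0.116], [0.6075, -0.1087, 0.106]]
[247 178  36  61 351] [[282.0, 210.0], [249.0, 264.29998779296875], [246.89999389648438, 178.0], [282.0, 178.0]]
[ 0.6167 -0.0288  0.111 ] [np.float64(0.0476), np.float64(0.0638), np.float64(0.0239), np.float64(0.0227)] [[0.6058, -0.028, 0.1059], [0.6268, 0.0136, 0.116], [0.6279, -0.0503, 0.1161], [0.6063, -0.0506, 0.106]]
```

```bash
python3 - <<'E'
from h import *
import pickle
p=vision.camera_params("wrist");s=read_state();Rc=rot(s)
for y in(-.006,.006): print(proj(p,s["position"]+Rc.apply([.015,y,.0622])))
b=cv2.imread('pics/w5.png');cv2.imwrite('pics/w5c.png',cv2.resize(b[170:290,220:340],None,fx=5,fy=5,interpolation=cv2.INTER_CUBIC))
st()
E
```

```text
[[267.26202891 207.88896554]]
[[289.01699458 207.88433434]]
t 4.20 [ 0.5649 -0.0281  0.2102] F [ 0.1  0.2 -0.1] w 0.0112 q [ 0.29  0.04 -0.41  0.18 -0.71 -0.38]
```

View pics/w5c.png

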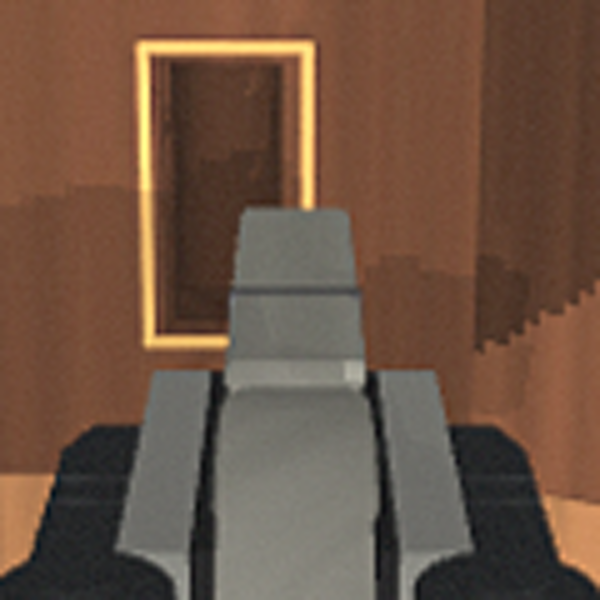

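```bash
sed -i 's/^PK=.*/PK=[np.array([.6168,-.0286,.111]),np.array([.6177,-.0866,.111]),np.array([.6185,-.1446,.111])]/' h.py; python3 - <<'E'
from h import *
print(plan(*ins(0,.01,(-.0025,0.0006))))
E
```

```text
([0.0039, -0.0057, 0.0396], [0.0003, 0.0031, 0.0033])
```

Call:
drive_tool:
  motion:
    - [[0.003,-0.004,0.01],[0,0.003,0.003]]
    - [[0.004,-0.0057,0.02],[0,0.003,0.003]]
    - [[0.004,-0.0057,0.03],[0,0.003,0.003]]
    - [[0.004,-0.0057,0.036],[0,0.003,0.003]]
    - [[0.004,-0.0057,0.038],[0,0.003,0.003]]

```text
clock: 4.62
position: [0.5863, -0.0317, 0.1759]
tool_rot: [-0.153, 0.696, -0.685, 0.151]
ft_force: [-0.6, 0.2, -1.2]
gripper_width: 0.0115
```

Call:
drive_tool:
  motion:
    - [[0,0,0],[0,0,0]]

```text
clock: 4.7
position: [0.5865, -0.0318, 0.1749]
tool_rot: [-0.152, 0.696, -0.686, 0.15]
ft_force: [0.3, -0.4, -0.8]
gripper_width: 0.011
```

```bash
python3 - <<'E'
from h import *
st();print(plan(*ins(0,.01,(-.0025,0.0006))))
b=vision.grab_frame("wrist");cv2.imwrite('pics/w6c.png',cv2.resize(b[170:290,220:340],None,fx=5,fy=5,interpolation=cv2.INTER_CUBIC))
st();print(plan(*ins(0,.01,(-.0025,0.0006))))
E
```

```text
t 4.70 [ 0.5865 -0.0318  0.1749] F [ 0.3 -0.4 -0.8] w 0.0110 q [ 0.27  0.12 -0.42  0.19 -0.62 -0.39]
([-0.0002, -0.0011, -0.0015], [0.0052, -0.001, 0.0])
t 4.75 [ 0.5863 -0.0318  0.1749] F [-0.7 -0.3 -1.4] w 0.0112 q [ 0.27  0.12 -0.42  0.19 -0.62 -0.39]
([-0.0002, -0.0012, -0.0014], [0.0054, -0.001, 0.0001])
```

View pics/w6c.png

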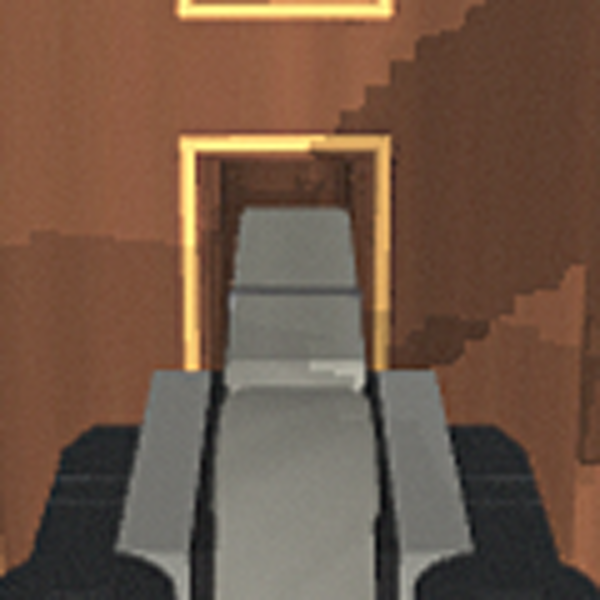

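The foot is over the mouth, about 1.2 mm off towards +tool y, and the side frame bars are visible on both sides. I'm correcting that and feeling down.

Call:
drive_tool:
  motion:
    - [[0,-0.0013,0.001],[0.005,0,0]]
    - [[0,-0.0013,0.004],[0.005,0,0]]
    - [[0,-0.0013,0.007],[0.005,0,0]]
    - [[0,-0.0013,0.01],[0.005,0,0]]
    - [[0,-0.0013,0.013],[0.005,0,0]]

```text
clock: 5.17
position: [0.593, -0.0317, 0.1635]
tool_rot: [-0.154, 0.695, -0.685, 0.152]
ft_force: [-0.1, 0.7, -1.2]
gripper_width: 0.0111
```

```bash
cat >> h.py <<'E'
def rep(k,off=(-.0025,.0006),L=.0622):
    s=st();Rc=rot(s);f=s["position"]+Rc.apply([off[0],off[1],L])-PK[k]
    e=Rc.inv().apply(f);print("foot above mouth %.4f"%(f@N),"lat tool",e[:2].round(4),"Ftool",Rc.inv().apply(s["ft_force"]).round(1),plan(*ins(k,-.03,off,L)))
E
python3 - <<'E'
from h import *
rep(0)
E
```

```text
t 5.17 [ 0.593  -0.0317  0.1635] F [-0.1  0.7 -1.2] w 0.0111 q [ 0.27  0.14 -0.44  0.2  -0.58 -0.39]
foot above mouth -0.0046 lat tool [0.0003 0.    ] Ftool [-0.7  0.6  1.1] ([-0.0003, 0.0, 0.0254], [0.0002, -0.0009, -0.0001])
```

Call:
drive_tool:
  motion:
    - [[0,0,0.003],[0,0,0]]
    - [[0,0,0.006],[0,0,0]]
    - [[0,0,0.009],[0,0,0]]
    - [[0,0,0.012],[0,0,0]]
    - [[0,0,0.0135],[0,0,0]]

```text
clock: 5.58
position: [0.5976, -0.032, 0.1548]
tool_rot: [-0.154, 0.695, -0.685, 0.153]
ft_force: [-42.4, 7.0, 46.5]
gripper_width: 0.0113
```

```bash
python3 - <<'E'
from h import *
rep(0)
E
```

```text
t 5.58 [ 0.5976 -0.032   0.1548] F [-42.4   7.   46.5] w 0.0113 q [ 0.27  0.15 -0.44  0.2  -0.56 -0.4 ]
foot above mouth -0.0143 lat tool [ 0.0007 -0.0005] Ftool [ -7.5  18.6 -60.1] ([-0.0006, 0.0005, 0.0157], [-0.001, -0.0018, 0.0])
```

It stopped hard (60 N) at 14.3 mm, which is the spacer depth, so pocket 0 is blocked. I'm taking the gauge out and going to pocket 1.

Call:
drive_tool:
  motion:
    - [[0,0,-0.005],[0,0,0]]
    - [[0,0,-0.012],[0,0,0]]
    - [[0,0,-0.022],[0,0,0]]
    - [[0,0,-0.034],[0,0,0]]
    - [[0,0,-0.04],[0,0,0]]

```text
clock: 6.0
position: [0.5808, -0.0321, 0.1926]
tool_rot: [-0.155, 0.695, -0.685, 0.153]
ft_force: [0.4, 0.2, -1.0]
gripper_width: 0.0113
```

```bash
python3 - <<'E'
from h import *
rep(0)
print(plan(*ins(1,.012,(-.0025,0.0006))))
E
```

```text
t 6.00 [ 0.5808 -0.0321  0.1926] F [ 0.4  0.2 -1. ] w 0.0113 q [ 0.28  0.09 -0.41  0.18 -0.66 -0.39]
foot above mouth 0.0270 lat tool [ 0.0006 -0.0014] Ftool [-0.2  0.   1. ] ([-0.0006, 0.0014, 0.057], [-0.0026, -0.0016, 0.0002])
([0.0575, 0.0012, 0.0151], [-0.0026, -0.0016, 0.0002])
```

Call:
drive_tool:
  motion:
    - [[0.02,0.001,0],[0,0,0]]
    - [[0.04,0.0012,0],[-0.0026,-0.0016,0]]
    - [[0.0575,0.0012,0.004],[-0.0026,-0.0016,0]]
    - [[0.0575,0.0012,0.011],[-0.0026,-0.0016,0]]
    - [[0.0575,0.0012,0.014],[-0.0026,-0.0016,0]]

```text
clock: 6.42
position: [0.5864, -0.0903, 0.1786]
tool_rot: [-0.154, 0.695, -0.686, 0.152]
ft_force: [-0.5, -0.1, -2.0]
gripper_width: 0.0109
```

Call:
drive_tool:
  motion:
    - [[0,0,0],[0,0,0]]

```text
clock: 6.5
position: [0.5862, -0.0902, 0.1775]
tool_rot: [-0.153, 0.695, -0.686, 0.151]
ft_force: [-0.6, 1.0, -0.8]
gripper_width: 0.0112
```

```bash
python3 - <<'E'
from h import *
rep(1)
b=vision.grab_frame("wrist");cv2.imwrite('pics/w7c.png',cv2.resize(b[150:290,220:340],None,fx=4.2,fy=4.2,interpolation=cv2.INTER_CUBIC))
p=vision.camera_params("wrist");s=read_state();Rc=rot(s)
for y in(-.006,.006): print(proj(p,s["position"]+Rc.apply([.0135,y+.0006,.0622])))
E
```

```text
t 6.50 [ 0.5862 -0.0902  0.1775] F [-0.6  1.  -0.8] w 0.0112 q [ 0.14  0.13 -0.37  0.09 -0.65 -0.19]
foot above mouth 0.0114 lat tool [0.0007 0.0013] Ftool [-1.   0.9  0.4] ([-0.0007, -0.0013, 0.0414], [0.0028, -0.0007, -0.0021])
[[268.39682085 210.47940502]]
[[290.10524392 210.47420873]]
```

View pics/w7c.png

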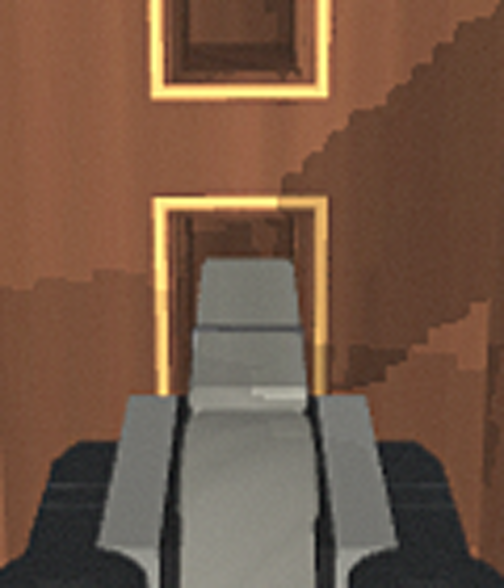

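The foot is over pocket 1 with the grip unchanged, and the foot edge at about row 212 is as predicted. I'm feeling down after a -1.4 mm correction.

Call:
drive_tool:
  motion:
    - [[-0.0007,-0.0014,0.003],[0.003,0,-0.002]]
    - [[-0.0007,-0.0014,0.007],[0.003,0,-0.002]]
    - [[-0.0007,-0.0014,0.011],[0.003,0,-0.002]]
    - [[-0.0007,-0.0014,0.014],[0.003,0,-0.002]]
    - [[-0.0007,-0.0014,0.016],[0.003,0,-0.002]]

```text
clock: 6.97
position: [0.5941, -0.089, 0.1631]
tool_rot: [-0.154, 0.696, -0.685, 0.152]
ft_force: [-0.1, 0.5, -0.5]
gripper_width: 0.011
```

```bash
python3 - <<'E'
from h import *
rep(1)
E
```

```text
t 6.97 [ 0.5941 -0.089   0.1631] F [-0.1  0.5 -0.5] w 0.0110 q [ 0.14  0.16 -0.38  0.09 -0.61 -0.19]
foot above mouth -0.0050 lat tool [-0.0004  0.    ] Ftool [-0.5  0.3  0.5] ([0.0004, -0.0, 0.025], [0.0004, -0.0005, 0.0006])
```

Call:
drive_tool:
  motion:
    - [[0,0,0.003],[0,0,0]]
    - [[0,0,0.006],[0,0,0]]
    - [[0,0,0.009],[0,0,0]]
    - [[0,0,0.011],[0,0,0]]
    - [[0,0,0.012],[0,0,0]]

```text
clock: 7.38
position: [0.5992, -0.089, 0.1518]
tool_rot: [-0.154, 0.696, -0.685, 0.152]
ft_force: [-0.1, -0.1, -1.5]
gripper_width: 0.0111
```

```bash
python3 - <<'E'
from h import *
rep(1)
E
```

```text
t 7.38 [ 0.5992 -0.089   0.1518] F [-0.1 -0.1 -1.5] w 0.0111 q [ 0.14  0.18 -0.39  0.1  -0.58 -0.19]
foot above mouth -0.0174 lat tool [-0.0003  0.0002] Ftool [0.1 0.7 1.3] ([0.0004, -0.0002, 0.0126], [0.0009, -0.0005, 0.0005])
```

Past spacer depth with no force. Continuing to the floor.

Call:
drive_tool:
  motion:
    - [[0,0,0.004],[0,0,0]]
    - [[0,0,0.007],[0,0,0]]
    - [[0,0,0.01],[0,0,0]]
    - [[0,0,0.012],[0,0,0]]
    - [[0,0,0.013],[0,0,0]]

```text
clock: 7.8
position: [0.6043, -0.089, 0.1404]
tool_rot: [-0.153, 0.696, -0.685, 0.152]
ft_force: [-13.3, 3.4, 13.8]
gripper_width: 0.0109
```

```bash
python3 - <<'E'
from h import *
rep(1)
E
```

```text
t 7.80 [ 0.6043 -0.089   0.1404] F [-13.3   3.4  13.8] w 0.0109 q [ 0.14  0.2  -0.39  0.1  -0.55 -0.2 ]
foot above mouth -0.0299 lat tool [-0.0003  0.0004] Ftool [ -3.5   6.2 -18.1] ([0.0003, -0.0003, 0.0001], [0.0014, -0.0008, 0.0007])
```

The floor was felt at 29.9 mm, so the gauge is home. Releasing and backing out.

Call:
drive_tool:
  motion:
    - [[0,0,0],[0,0,0]]
    - [[0,0,0],[0,0,0]]
    - [[0,0,0],[0,0,0]]
  hand: 0.045

```text
clock: 8.05
position: [0.6047, -0.089, 0.1407]
tool_rot: [-0.154, 0.696, -0.685, 0.152]
ft_force: [0.2, 0.6, 1.4]
gripper_width: 0.0445
```

Call:
drive_tool:
  motion:
    - [[0,0,-0.015],[0,0,0]]
    - [[0,0,-0.035],[0,0,0]]
    - [[0,0,-0.065],[0,0,0]]
    - [[0,0,-0.095],[0,0,0]]
    - [[-0.01,0,-0.11],[0,0,0]]

```text
clock: 8.47
position: [0.5586, -0.0805, 0.2447]
tool_rot: [-0.155, 0.695, -0.685, 0.154]
ft_force: [1.3, 0.8, -0.1]
gripper_width: 0.0453
```

```bash
python3 - <<'E'
from h import *
rep(1)
b=vision.grab_frame("wrist");cv2.imwrite('pics/w8.png',b)
b=vision.grab_frame("side");cv2.imwrite('pics/sd8.png',cv2.resize(b[90:240,200:340],None,fx=4,fy=4,interpolation=cv2.INTER_CUBIC))
E
```

```text
t 8.47 [ 0.5586 -0.0805  0.2447] F [ 1.3  0.8 -0.1] w 0.0453 q [ 0.18  0.02 -0.32  0.1  -0.8  -0.21]
foot above mouth 0.0839 lat tool [-0.0093 -0.0032] Ftool [-0.8 -1.1  0.6] ([0.0094, 0.003, 0.114], [-0.0052, -0.0015, 0.0002])
```

View pics/w8.png

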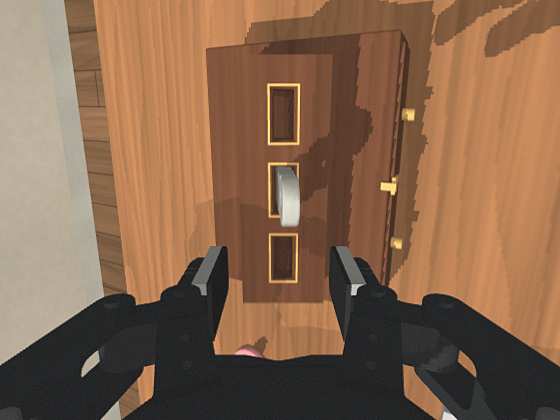

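View pics/sd8.png

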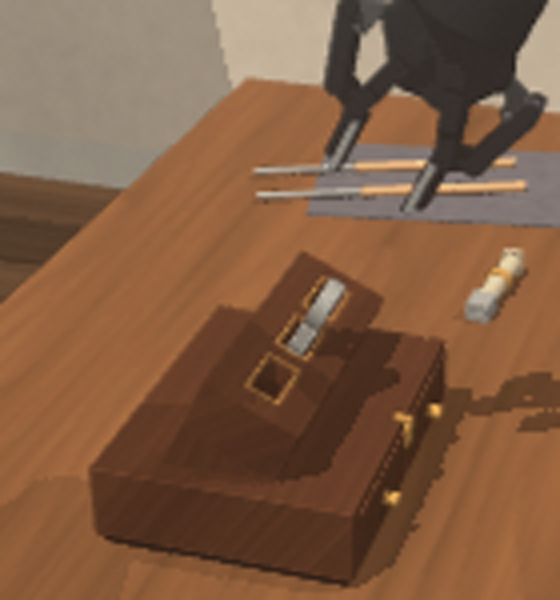

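The gauge stands in the middle pocket, sunk to the line (wrist (287,195)), with the outer pockets empty. I'm going back to the second gauge.

```bash
python3 - <<'E'
from h import *
print(plan([.4435,.1925,.21],RT(-.024)))
E
```

```text
([-0.2734, 0.1153, -0.0165], [-0.4434, 0.0082, 0.0396])
```

Call:
drive_tool:
  motion:
    - [[-0.037,0.0155,-0.005],[-0.09,0,0.008]]
    - [[-0.074,0.031,-0.012],[-0.18,0,0.016]]
    - [[-0.111,0.0465,-0.016],[-0.27,0.004,0.024]]
    - [[-0.148,0.062,-0.0165],[-0.36,0.008,0.032]]
    - [[-0.185,0.078,-0.0165],[-0.44,0.008,0.04]]

```text
clock: 8.98
position: [0.4781, 0.1065, 0.226]
tool_rot: [0.0, -0.698, 0.716, -0.0]
ft_force: [1.7, -0.1, -0.7]
gripper_width: 0.0454
```

```bash
python3 - <<'E'
from h import *
st();print(plan([.4435,.1925,.16],RT(-.024)))
E
```

```text
t 8.98 [0.4781 0.1065 0.226 ] F [ 1.7 -0.1 -0.7] w 0.0454 q [ 0.54  0.15 -0.1   0.   -1.33 -0.56]
([-0.0851, 0.0367, 0.066], [-0.0002, -0.0, -0.0003])
```

Call:
drive_tool:
  motion:
    - [[-0.035,0.015,0.02],[0,0,0]]
    - [[-0.07,0.03,0.04],[0,0,0]]
    - [[-0.085,0.037,0.066],[0,0,0]]
    - [[-0.085,0.037,0.066],[0,0,0]]

```text
clock: 9.32
position: [0.4393, 0.194, 0.154]
tool_rot: [-0.004, -0.699, 0.715, 0.002]
ft_force: [-1.2, -0.3, -0.5]
gripper_width: 0.0448
```

```bash
python3 - <<'E'
from h import *
st();p=vision.camera_params("wrist");cv2.imwrite("pics/w9.png",vision.grab_frame("wrist"));print(plan([.4435,.1925,.073],RT(-.024)))
for y in(-.006,.006): print(proj(p,R.from_euler('z',-.024).apply([y,0,0])+[.4432,.192,.088]))
E
```

```text
t 9.32 [0.4393 0.194  0.154 ] F [-1.2 -0.3 -0.5] w 0.0448 q [ 0.74  0.18 -0.25 -0.   -1.15 -0.76]
([0.0001, -0.003, 0.0835], [0.0056, -0.004, 0.0026])
[[281.04442979 228.4626921 ]]
[[260.07246307 228.48363598]]
```

View pics/w9.png

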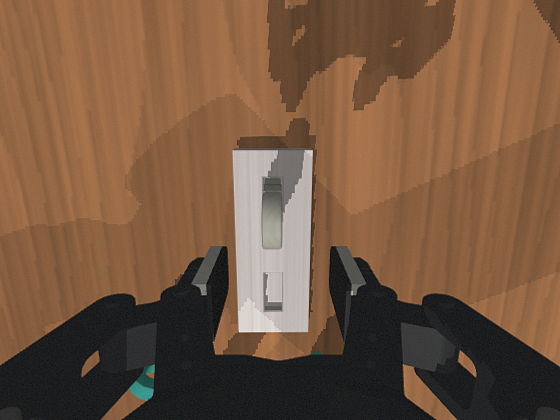

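The remaining gauge is at (272,215), within 2 px of the prediction. Descending and gripping.

Call:
drive_tool:
  motion:
    - [[0,-0.003,0.02],[0.005,-0.004,0]]
    - [[0,-0.003,0.045],[0.005,-0.004,0]]
    - [[0,-0.003,0.068],[0.005,-0.004,0]]
    - [[0,-0.003,0.082],[0.005,-0.004,0]]
    - [[0,-0.003,0.082],[0.005,-0.004,0]]

```text
clock: 9.78
position: [0.4424, 0.1908, 0.0719]
tool_rot: [-0.003, -0.699, 0.715, 0.001]
ft_force: [-0.1, 0.1, -1.3]
gripper_width: 0.0449
```

Call:
drive_tool:
  motion:
    - [[0,0,0],[0,0,0]]
    - [[0,0,0],[0,0,0]]
    - [[0,0,0],[0,0,0]]
    - [[0,0,0],[0,0,0]]
  hand: 0.0
  force: 70

```text
clock: 10.12
position: [0.4434, 0.1911, 0.0731]
tool_rot: [-0.002, -0.699, 0.715, 0.0]
ft_force: [0.1, -0.8, 1.2]
gripper_width: 0.0113
```

```bash
python3 - <<'E'
from h import *
s=st();print(rot(s).as_matrix().round(3))
E
```

```text
t 10.12 [0.4434 0.1911 0.0731] F [ 0.1 -0.8  1.2] w 0.0113 q [ 0.73  0.26 -0.37 -0.   -0.94 -0.75]
[[-0.023 -1.    -0.003]
 [-1.     0.023 -0.002]
 [ 0.002  0.003 -1.   ]]
```

Call:
drive_tool:
  motion:
    - [[0,0,-0.012],[0,0,0]]
    - [[0,0,-0.03],[0,0,0]]
    - [[0,0,-0.065],[0,0,0]]
    - [[0.02,-0.01,-0.1],[0,0,0]]
    - [[0.05,-0.02,-0.13],[0,0,0]]

```text
clock: 10.53
position: [0.4627, 0.1432, 0.2048]
tool_rot: [-0.0, -0.7, 0.714, -0.0]
ft_force: [1.4, 0.0, -2.2]
gripper_width: 0.0112
```

```bash
python3 - <<'E'
from h import *
st();t,Rt=ins(2,.06,(-.0025,.0006),.0651);print(t,plan(t,Rt))
print(plan([.55,-.06,.27],RT(0)))
E
```

```text
t 10.53 [0.4627 0.1432 0.2048] F [ 1.4  0.  -2.2] w 0.0112 q [ 0.62  0.15 -0.15  0.   -1.27 -0.64]
[ 0.56621925 -0.14787409  0.2246317 ] ([0.289, -0.1092, -0.0198], [0.4363, -0.0076, -0.0335])
([0.2015, -0.0912, -0.0651], [0.0, -0.0002, -0.0193])
```

Call:
drive_tool:
  motion:
    - [[0.036,-0.015,-0.014],[0,0,0]]
    - [[0.072,-0.03,-0.028],[0,0,-0.01]]
    - [[0.108,-0.045,-0.042],[0,0,-0.02]]
    - [[0.144,-0.06,-0.056],[0,0,-0.02]]
    - [[0.18,-0.075,-0.065],[0,0,-0.02]]

```text
clock: 10.95
position: [0.5347, -0.04, 0.272]
tool_rot: [-0.001, 0.708, -0.707, 0.001]
ft_force: [1.5, 1.4, -2.4]
gripper_width: 0.011
```

```bash
python3 - <<'E'
from h import *
st();t,Rt=ins(2,.06,(-.0025,.0006),.0651);print(t,plan(t,Rt))
E
```

```text
t 10.95 [ 0.5347 -0.04    0.272 ] F [ 1.5  1.4 -2.4] w 0.0110 q [ 0.22  0.22  0.11  0.   -1.46 -0.22]
[ 0.56621925 -0.14787409  0.2246317 ] ([0.1079, -0.0313, 0.0474], [0.4336, -0.0026, -0.0135])
```

Call:
drive_tool:
  motion:
    - [[0.03,-0.008,0],[0.09,0,-0.003]]
    - [[0.06,-0.016,0],[0.18,-0.001,-0.006]]
    - [[0.09,-0.024,0.01],[0.27,-0.002,-0.01]]
    - [[0.108,-0.031,0.03],[0.36,-0.0026,-0.0135]]
    - [[0.108,-0.031,0.045],[0.434,-0.0026,-0.0135]]

```text
clock: 11.37
position: [0.5657, -0.151, 0.2268]
tool_rot: [-0.156, 0.694, -0.686, 0.154]
ft_force: [1.5, 0.6, -2.8]
gripper_width: 0.0111
```

Call:
drive_tool:
  motion:
    - [[0,0,0],[0,0,0]]

```text
clock: 11.45
position: [0.5584, -0.1514, 0.219]
tool_rot: [-0.153, 0.693, -0.688, 0.149]
ft_force: [-3.0, 0.5, -4.9]
gripper_width: 0.0111
```

```bash
python3 - <<'E'
from h import *
rep(2,(-.0025,.0006),.0651)
b=vision.grab_frame("wrist");p=vision.camera_params("wrist");s=read_state();Rc=rot(s)
cv2.imwrite('pics/w10c.png',cv2.resize(b[150:290,210:350],None,fx=4,fy=4,interpolation=cv2.INTER_CUBIC))
for y in(-.006,.006): print(proj(p,s["position"]+Rc.apply([.0135,y+.0006,.0651])))
for u in(-.0115,.0115): print(proj(p,PK[2]+R.from_euler('z',YAW).apply([u*.906,-.022,u*.423])))
rep(2,(-.0025,.0006),.0651)
E
```

```text
t 11.45 [ 0.5584 -0.1514  0.219 ] F [-3.   0.5 -4.9] w 0.0111 q [ 0.    0.08 -0.27 -0.01 -0.79  0.01]
foot above mouth 0.0582 lat tool [0.0035 0.0102] Ftool [-0.6  4.8  3.2] ([-0.0034, -0.01, 0.0882], [0.0061, -0.0002, -0.0074])
[[268.56323056 209.07644831]]
[[289.95676582 209.07254872]]
[[286.56263819 183.52080396]]
[[255.03395758 183.71368313]]
t 11.50 [ 0.5611 -0.1516  0.2228] F [ 0.7 -0.4 -1.3] w 0.0107 q [ 0.    0.08 -0.27 -0.   -0.79  0.01]
foot above mouth 0.0605 lat tool [0.0039 0.0059] Ftool [ 0.4 -0.1  1.5] ([-0.0038, -0.0058, 0.0905], [0.0034, -0.0016, -0.0053])
```

View pics/w10c.png

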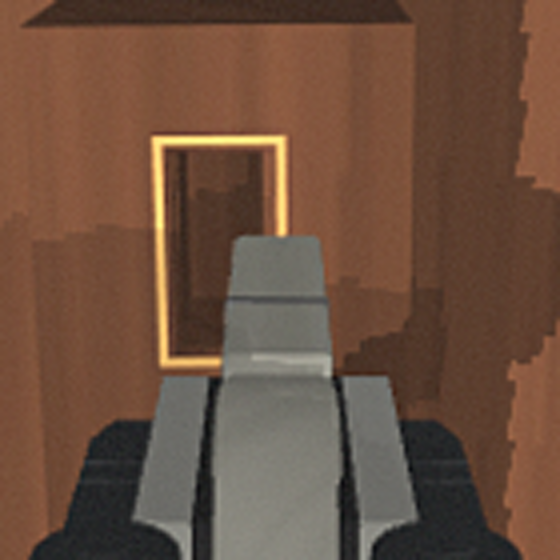

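The foot edge is where predicted (268–290, row 209), and pocket 2's frame is at (248–282, 184–242). Closing in.

Call:
drive_tool:
  motion:
    - [[-0.0038,-0.0058,0.012],[0.003,0,-0.005]]
    - [[-0.0038,-0.0058,0.024],[0.003,0,-0.005]]
    - [[-0.0038,-0.0058,0.036],[0.003,0,-0.005]]
    - [[-0.0038,-0.0058,0.046],[0.003,0,-0.005]]
    - [[-0.0038,-0.0058,0.047],[0.003,0,-0.005]]

```text
clock: 11.92
position: [0.5872, -0.1467, 0.1812]
tool_rot: [-0.153, 0.696, -0.685, 0.151]
ft_force: [-0.9, -0.6, -3.1]
gripper_width: 0.011
```

Call:
drive_tool:
  motion:
    - [[0,0,0],[0,0,0]]
    - [[0,0,0],[0,0,0]]

```text
clock: 12.08
position: [0.5882, -0.1463, 0.1819]
tool_rot: [-0.153, 0.696, -0.685, 0.151]
ft_force: [-0.1, 0.3, -1.7]
gripper_width: 0.0111
```

```bash
python3 - <<'E'
from h import *
rep(2,(-.0025,.0006),.0651)
p=vision.camera_params("wrist");b=vision.grab_frame("wrist")
cv2.imwrite('pics/w11c.png',cv2.resize(b[150:290,210:350],None,fx=4,fy=4,interpolation=cv2.INTER_CUBIC))
for u in(-.0115,.0115): print((proj(p,PK[2]+R.from_euler('z',YAW).apply([u*.906,-.022,u*.423]))-[210,150])*4)
rep(2,(-.0025,.0006),.0651)
E
```

```text
t 12.08 [ 0.5882 -0.1463  0.1819] F [-0.1  0.3 -1.7] w 0.0111 q [ 0.01  0.16 -0.29  0.   -0.69  0.  ]
foot above mouth 0.0119 lat tool [-0.0012 -0.0017] Ftool [-0.3  0.8  1.5] ([0.0012, 0.0018, 0.0419], [0.0024, -0.0008, 0.0015])
[[366.53263296 167.2779648 ]]
[[210.37991337 167.19401469]]
t 12.13 [ 0.588  -0.1464  0.1821] F [ 0.3  0.9 -2.5] w 0.0111 q [ 0.01  0.16 -0.29  0.   -0.69  0.  ]
foot above mouth 0.0122 lat tool [-0.0011 -0.0017] Ftool [-0.9  0.8  2.4] ([0.0011, 0.0018, 0.0422], [0.0018, -0.0009, 0.0012])
```

View pics/w11c.png

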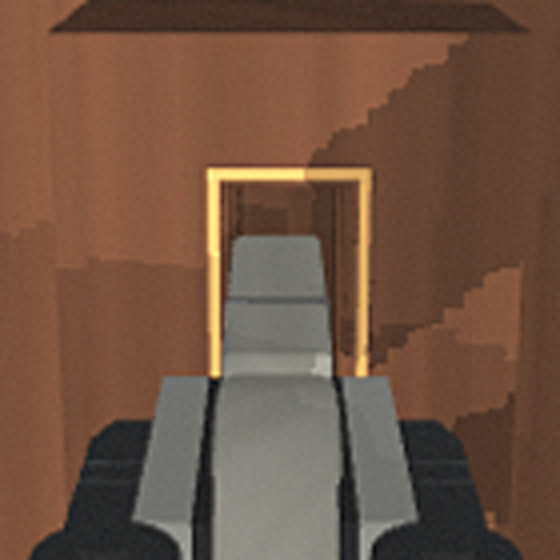

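Call:
drive_tool:
  motion:
    - [[0.0011,0.0019,0.003],[0.002,0,0.001]]
    - [[0.0011,0.0019,0.007],[0.002,0,0.001]]
    - [[0.0011,0.0019,0.011],[0.002,0,0.001]]
    - [[0.0011,0.0019,0.014],[0.002,0,0.001]]
    - [[0.0011,0.0019,0.017],[0.002,0,0.001]]

```text
clock: 12.55
position: [0.5935, -0.1475, 0.1655]
tool_rot: [-0.154, 0.695, -0.685, 0.152]
ft_force: [-0.7, 0.2, -1.3]
gripper_width: 0.0113
```

```bash
python3 - <<'E'
from h import *
rep(2,(-.0025,.0006),.0651)
E
```

```text
t 12.55 [ 0.5935 -0.1475  0.1655] F [-0.7  0.2 -1.3] w 0.0113 q [ 0.01  0.18 -0.3  -0.   -0.65  0.  ]
foot above mouth -0.0051 lat tool [0.0001 0.0003] Ftool [-0.2  1.2  0.9] ([-0.0001, -0.0003, 0.0249], [0.0002, -0.0009, 0.0001])
```

Call:
drive_tool:
  motion:
    - [[0,0,0.003],[0,0,0]]
    - [[0,0,0.006],[0,0,0]]
    - [[0,0,0.009],[0,0,0]]
    - [[0,0,0.011],[0,0,0]]
    - [[0,0,0.013],[0,0,0]]

```text
clock: 12.97
position: [0.599, -0.1475, 0.1534]
tool_rot: [-0.154, 0.695, -0.685, 0.152]
ft_force: [-1.1, -0.7, -2.1]
gripper_width: 0.0111
```

```bash
python3 - <<'E'
from h import *
rep(2,(-.0025,.0006),.0651)
E
```

```text
t 12.97 [ 0.599  -0.1475  0.1534] F [-1.1 -0.7 -2.1] w 0.0111 q [ 0.01  0.2  -0.31 -0.   -0.62  0.  ]
foot above mouth -0.0184 lat tool [0.0001 0.0004] Ftool [0.7 1.9 1.4] ([-0.0001, -0.0004, 0.0116], [0.0004, -0.0009, 0.0001])
```

Call:
drive_tool:
  motion:
    - [[0,0,0.004],[0,0,0]]
    - [[0,0,0.007],[0,0,0]]
    - [[0,0,0.01],[0,0,0]]
    - [[0,0,0.0115],[0,0,0]]
    - [[0,0,0.0125],[0,0,0]]

```text
clock: 13.38
position: [0.6038, -0.1475, 0.143]
tool_rot: [-0.153, 0.696, -0.685, 0.152]
ft_force: [-15.5, 4.1, 16.3]
gripper_width: 0.0112
```

```bash
python3 - <<'E'
from h import *
rep(2,(-.0025,.0006),.0651)
E
```

```text
t 13.38 [ 0.6038 -0.1475  0.143 ] F [-15.5   4.1  16.3] w 0.0112 q [ 0.01  0.22 -0.32 -0.   -0.6   0.  ]
foot above mouth -0.0299 lat tool [0.0002 0.0005] Ftool [ -4.3   7.1 -21.3] ([-0.0002, -0.0004, 0.0001], [0.0008, -0.0012, 0.0005])
```

The floor was felt at 29.9 mm again, so this gauge is home too. Releasing.

Call:
drive_tool:
  motion:
    - [[0,0,0],[0,0,0]]
    - [[0,0,0],[0,0,0]]
    - [[0,0,0],[0,0,0]]
  hand: 0.045

```text
clock: 13.63
position: [0.6044, -0.1475, 0.1436]
tool_rot: [-0.154, 0.696, -0.685, 0.153]
ft_force: [0.1, -0.5, -0.2]
gripper_width: 0.0447
```

Call:
drive_tool:
  motion:
    - [[0,0,-0.015],[0,0,0]]
    - [[0,0,-0.035],[0,0,0]]
    - [[0,0,-0.065],[0,0,0]]
    - [[0,0,-0.095],[0,0,0]]
    - [[-0.04,0,-0.11],[0,0,0]]

```text
clock: 14.05
position: [0.5584, -0.1134, 0.2476]
tool_rot: [-0.155, 0.693, -0.686, 0.156]
ft_force: [1.7, 1.8, 1.1]
gripper_width: 0.0449
```

Call:
drive_tool:
  motion:
    - [[-0.04,0,0],[0,0,0]]
    - [[-0.04,0,0],[0,0,0]]
    - [[-0.04,0,0],[0,0,0]]

```text
clock: 14.3
position: [0.5582, -0.0715, 0.2482]
tool_rot: [-0.156, 0.694, -0.685, 0.156]
ft_force: [-1.3, -0.7, -0.2]
gripper_width: 0.0452
```

```bash
python3 - <<'E'
from h import *
import pickle
s=st();p=vision.camera_params("wrist");b=vision.grab_frame("wrist");cv2.imwrite('pics/w12.png',b)
# predicted ring centre tops & line points if home
for k in (1,2): print(k,"line",proj(p,PK[k]).round(0),"ring top",proj(p,PK[k]+N*.05).round(0))
b=vision.grab_frame("side");cv2.imwrite('pics/sd12.png',b)
ps=vision.camera_params("side")
for k in (1,2): print(k,"line",proj(ps,PK[k]).round(1),"ring top",proj(ps,PK[k]+N*.05).round(1))
cv2.imwrite('pics/sd12c.png',cv2.resize(b[90:240,200:340],None,fx=4,fy=4,interpolation=cv2.INTER_CUBIC))
cv2.imwrite('pics/sc12.png',vision.grab_frame("scene"))
E
```

```text
t 14.30 [ 0.5582 -0.0715  0.2482] F [-1.3 -0.7 -0.2] w 0.0452 q [ 0.2   0.01 -0.32  0.12 -0.8  -0.25]
1 line [[285. 178.]] ring top [[286. 192.]]
2 line [[286. 102.]] ring top [[287.  99.]]
1 line [[275.1 173.8]] ring top [[282.6 159.7]]
2 line [[281.5 164.4]] ring top [[288.9 150.6]]
```

View pics/w12.png

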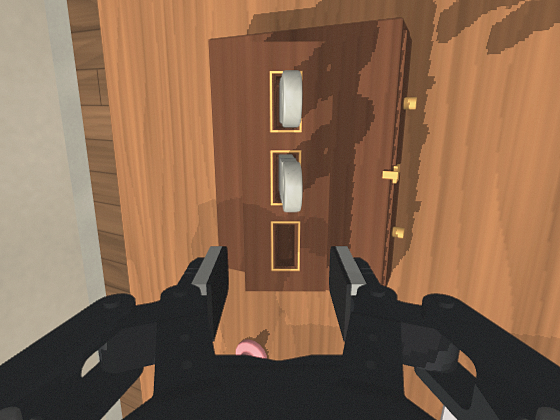

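View pics/sd12c.png

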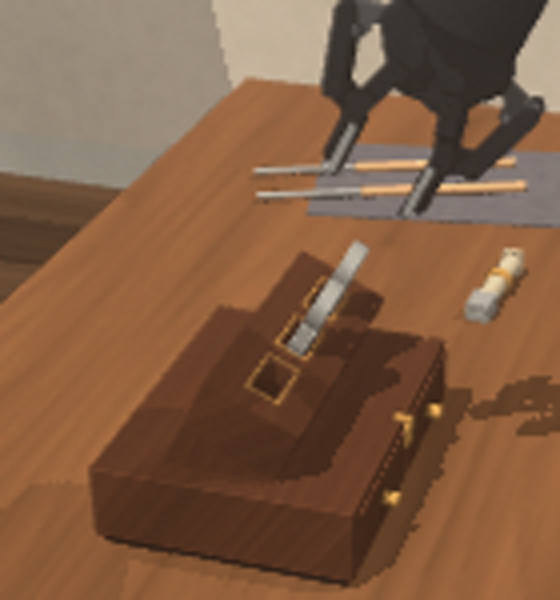

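View pics/sc12.png

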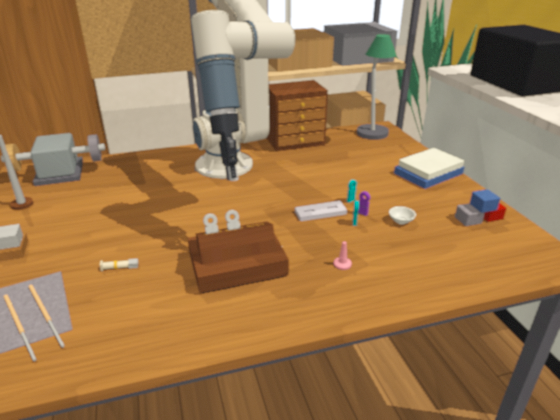

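Both gauges stand in pockets 1 and 2 at equal height (wrist (290,98) and (290,182)). The side view's ring top at (289,151) matches the fully-home prediction. The cone, clamp and dish look unmoved and the gripper is clear.

```bash
python3 - <<'E'
from h import *
st();print(env.hand_in())
E
```

```text
t 14.45 [ 0.5581 -0.0738  0.2471] F [-0.2  0.2  0.6] w 0.0452 q [ 0.2   0.01 -0.32  0.12 -0.8  -0.25]
the job is handed in; nothing more can be done
None
```

I moved both gauges into the rack and handed the job in at 14.5 s: one is in the middle pocket (`pocket1`), the other in the right pocket (`pocket2`). The hand-in gave no verdict.

- **Spacer:** the first gauge stopped hard in the left pocket (`pocket0`) at 14.3 mm with about 60 N. I took that as the spacer and kept hold of the gauge while moving it to the middle pocket.
- **Depth:** both gauges passed 14 mm without resistance and met the floor at about 29.9 mm, with 18–21 N. I let go of each one only then.
- **Final pictures:** both gauges stand at equal height, and the side view matches the fully-home prediction for the right-hand one. In the wrist view the ring tops sit about 4 px off the prediction, which I read as a 1–2 mm lean within the slot clearance. The cone, clamp and dish look unmoved by eye, and the gripper was clear of everything.

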